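# Press a heatsink down with the hold-down weight and set the preheater

### The job

The heatsink on the circuit board that lies on the preheater must be pressed down while its adhesive cures. Pick the long square aluminium tube up by its middle to feel which end is the heavy one (a steel slug is hidden in it), lay it back down on the bench and let go, then take it again another way and gently stand it upright, heavy end down, in the middle of the heatsink. Once it stands there by itself, turn the preheater's knob clockwise to the third mark after the off dot, and leave the other things on the bench alone.

Things in the scene. Friction and masses are not known exactly. Their poses are not given: they have to be found in the camera images.
- tube: Hold-down weight: square aluminium tube 150 mm long, 30 x 30 mm across, lying on the bench; the black plugs in its ends look alike. Origin at its middle, x along it (does not tell the heavy end). A steel slug is hidden in one end, either by chance; 0.21-0.32 kg in all, balancing 18-29 mm from the middle towards the slug: 0.045-0.08 N m when held level by the middle. Does not roll.
- hotplate: Board preheater, fixed: dark steel case 260 (x) x 200 mm (y), origin at the middle of its footprint on the bench, x from front panel to back. Aluminium plate, top at 70 mm, carrying a green board 130 x 128 mm (top at 76 mm), low parts on it up to 95 mm. The front 70 mm is a panel sloping 23 degrees down towards the robot, from 58 to 28 mm above the bench.
- heatsink_top (a point): Middle of the top of the heatsink, a finned aluminium block 46 mm x 46 mm x 15 mm in the middle of the board. It is flat on top, 93 mm above the bench. Axes as those of the preheater (z up).
- knob_grip (a point): Knob on the sloping panel: black skirt 42 mm across with a grip bar 38 mm long, 13 mm wide, 24 mm tall. The point is on its axis, 8 mm below the bar's top, 25 mm out from the panel. z points out of the panel along the axis (23 degrees from vertical, leaning to the front), x along the bar towards its white pointer line, y across the bar.
- heat_knob (a joint): Angle of the knob in rad, growing clockwise as seen from above; 0 is off (pointer at the white dot), end stop at 4.71. White marks follow every 0.524 rad (30 degrees) clockwise from the dot, so the third mark is at 1.571. It turns stiffly (0.04 N m) and stays where it is left.
- solder_reel: Bystander: reel of solder with red flanges, 54 mm across, 34 mm high, standing on one flange; origin at its underside.
- offcut: Bystander: short aluminium offcut of another profile, 70 x 40 x 40 mm; origin at its underside.
- alcohol_bottle: Bystander: white plastic bottle, 56 mm across, 130 mm high; origin at its underside.
- screwdriver: Bystander: lying screwdriver with red handle, 190 mm long, 26 mm high; origin under its middle.
- flux_jar: Bystander: small amber jar with black cap, 50 mm across, 45 mm high; origin at its underside.
- tweezers: Bystander: lying tweezers, 125 mm long, 8 mm high; origin under their middle.

How it is judged (in metres and radians):
On the way, in this order (a step that is already met when the one before it is completed fails the run):
1. the tube is held clear of the bench by its middle (gripped within 30 mm of it) and kept still, to feel which end is heavy (height (world z) of tube above 0.04 m and x of the grasp point in the frame of tube between -0.03 and 0.03 m and contact force between the fingers and tube above 1 N and linear speed of tube below 0.04 m/s), for 0.3 s.
2. the tube lies on the bench again, let go (height (world z) of tube below 0.025 m and angle between tube's own x axis and vertical between 1.47 and 1.67 rad and contact force between the fingers and tube below 0.1 N), for 0.1 s.
3. the tube stands upright by itself, heavy end (the hidden slug) down, in the middle of the heatsink (within 12 mm) (angle between the x axis of tube and the z axis of heatsink_top, either way round below 0.08 rad and z of slug_c0 in the frame of heatsink_top below 0.06 m and z of tube in the frame of heatsink_top between 0.07 and 0.08 m and horizontal distance between tube and heatsink_top below 0.012 m and contact force between the fingers and tube below 0.1 N and linear speed of tube below 0.02 m/s), for 0.3 s.
4. with the tube still standing there, the knob is at the third mark (within a quarter of the spacing of the marks) and let go (all of step 3 and value of joint heat_knob between 1.441 and 1.701 rad and contact force between the fingers and heat_knob below 0.1 N), for 0.2 s.
At the end, for the whole second after the job is handed in: The tube stands by itself, at rest and untouched, upright within 0.08 rad, heavy end (the hidden slug, slug_c0) down on the heatsink with its middle within 12 mm of the heatsink's middle; the knob rests within 0.13 rad (a quarter of a division) of the third mark after off (1.571 rad) (all of step 3 and value of joint heat_knob between 1.441 and 1.701 rad and velocity of joint heat_knob below 0.05 rad/s).
It fails at once if the tube is knocked, dropped or pressed hard on the preheater or its board (over 40 N) (contact force between tube and hotplate above 40 N).
It fails at once if a bystander is moved by more than 30 mm (distance of any of solder_reel, offcut, alcohol_bottle, screwdriver, flux_jar, tweezers from where it was at the start of the episode above 0.03 m).
It also fails if it takes over 70 s, if anything falls off the work surface, if the arm or the gripper's body presses on something with over 40 N, if the wrist force passes 120 N, or if a joint passes its speed limit or range.

### The arm

A 6-joint arm with a two-finger parallel gripper is mounted at the origin on the work surface. World frame = base frame: x ahead of the robot, y to its left, z up, the work surface at z = 0. Lengths are in mm, angles in rad, forces in N, time in s.
With the tool pointing down it reaches from about 300 to 775 mm from the base axis. Payload 14.6 kg.
Tool frame: the origin (TCP) lies midway between the tips of the shut fingers; the grasp point (between the pads) lies behind it (manip.grip_depth is the z of the grasp point in the tool frame, in mm); z points along the fingers, y is the line along which they close (so a half turn about z gives the same grasp; the last joint's range is limited). The gripper opens to 94 mm and grips with 3 to 60 N. Pads are 16 mm wide; open, the fingers measure 119 mm over their backs; the gripper's body (75 mm by 177 mm) begins 78 mm behind the grasp point.
Start: joints at [1.184, 0.3, 1.521, -0, 1.321, -0.067], TCP at [172.904, 522.105, 205.446] pointing down, gripper open.
Joint ranges: [-3.03, 3.03], [-0.79, 2.21], [0.23, 2.52], [-1.04, 4.18], [0, 3.07], [-2.55, 2.55]. Speed limits (rad/s): [2.22, 2.22, 2.57, 3.14, 3.14, 3.14].

### API

Orientations are given as [roll, pitch, yaw] about the fixed x, y, z axes, in that order (R = Rz(yaw) Ry(pitch) Rx(roll)).
In Python, from cell import manip gives the robot as it stands.
- The arm moves only by the shell command python3 nudge.py 'ROWS' [OPENING] [FORCE]. ROWS is a JSON list of rows, 1 to 5 of them, each an object with the fields dx, dy, dz (the shift in mm), drx, dry, drz (a rotation vector in rad); a field left out counts as zero; each row is the pose to reach, as a shift and turn from the pose commanded when the command began, along the tool's axes at that moment; what a row does not reach only later rows make up. A row lasts 1/10 s, in which the tool goes at most 50 mm and 0.15 rad, less where a joint would pass 70% of its speed; a pose out of reach is approached as far as the arm can. OPENING is the finger opening in mm, set as the command begins (- or left out keeps the last). The fingers move at their own pace and stop on an object; FORCE is the grip in N (left out, the last holds). Time passes only in rows, so rows that do not move let the fingers close. It prints the time, the measured TCP pose, the force, the opening and the grip force at its end. Input that does not fit is refused with a message, and nothing moves.
- manip.read_state(): the state, without advancing time (a new reading comes with each control period).
- manip.camera(name): name is "scene" or "top"; returns (picture, depth): 400x640x3 uint8, red, green, blue; 400x640 float32, mm along the optical axis (not along the pixel's ray), 0 where there is no reading.
- manip.camera_info(name): a dict with "K" (3x3 intrinsics, pixels), "rvec" (rotation vector, rad) and "tvec" (3), from world to camera coordinates, as OpenCV has them. Camera axes: x right, y down, z forward; pixel columns grow to the right and rows downward; lengths in mm; the calibration is good to about 2 mm. A picture is of the moment at which its call begins. camera_info takes no time and is no camera call.
- manip.sign_off(): hands the job in; it is judged then, once.
The state is a dict: "clock": time; "joints": joint angles; "qd": joint speeds; "effort": joint torques, N m; "eef_pos": TCP position; "eef_rot": TCP orientation; "wrist_force": force on the tool from outside, world axes, zero at the start; "moment": the same for the moment, N m; "finger_gap": finger opening in mm; "finger_force": force on a finger pad.
Only numpy, scipy, OpenCV 4.12 (cv2) and the standard library are available. Lean on these libraries where they do the work, as an engineer would, in place of code of your own. Each camera call takes 0.05 s, during which the arm holds its last target. There are 200 camera calls.

## Working session

There is one attempt and no reset: what is moved stays moved. The work goes in short steps, Python scripts to look and compute and a shell command to move; the robot and the scene stay as the last step left them, time stands still between calls to the robot, and variables do not carry over. Pictures are saved under pics/ and viewed, at most 10 in all, crops included, and the job is handed in when it is done.

```bash
ls; mkdir -p pics
python3 - <<'E'
from cell import manip
import cv2
print(manip.grip_depth, manip.read_state())
for n in("top","scene"):
    p,d=manip.camera(n); cv2.imwrite(f"pics/{n}0.png",p[:,:,::-1]); 
    import numpy as np; np.save(f"pics/{n}0.npy",d); print(n,manip.camera_info(n))
E
```

```text
cell.py
nudge.py
pics
-18.8 {'clock': 0.0, 'joints': array([ 1.18439890e+00,  3.00473642e-01,  1.52161494e+00,  6.21057915e-06,
        1.32067294e+00, -6.66025260e-02]), 'qd': array([ 0.00014191, -0.00038068, -0.00047499, -0.00086644, -0.00088443,
       -0.00122219]), 'effort': array([ 1.37691859e-03, -5.31815851e+01, -3.52737737e+01,  7.08990684e-02,
        2.44575430e-02, -1.11275856e-04]), 'eef_pos': array([172.80508783, 521.8634232 , 204.87060776]), 'eef_rot': array([-3.14042678e+00, -8.37940749e-05,  2.82179617e+00]), 'wrist_force': array([-0.28511493,  0.191444  ,  0.4235531 ]), 'moment': array([-0.0289841 , -0.01249584, -0.0584443 ]), 'finger_force': 0.0, 'finger_gap': 94.11027898353179}
top {'K': array([[515.58714028,   0.        , 317.157593  ],
       [  0.        , 515.58714028, 203.03134966],
       [  0.        ,   0.        ,   1.        ]]), 'rvec': array([ 2.13242503, -2.10044632,  0.20863709]), 'tvec': array([  27.66907568,  573.30330361, 1272.86436143])}
scene {'K': array([[433.23708358,   0.        , 317.13291067],
       [  0.        , 433.23708358, 195.97515196],
       [  0.        ,   0.        ,   1.        ]]), 'rvec': array([ 1.94779315,  1.33510418, -0.59233525]), 'tvec': array([-219.60813005, -268.85925429, 1769.09724645])}
```
View pics/top0.png

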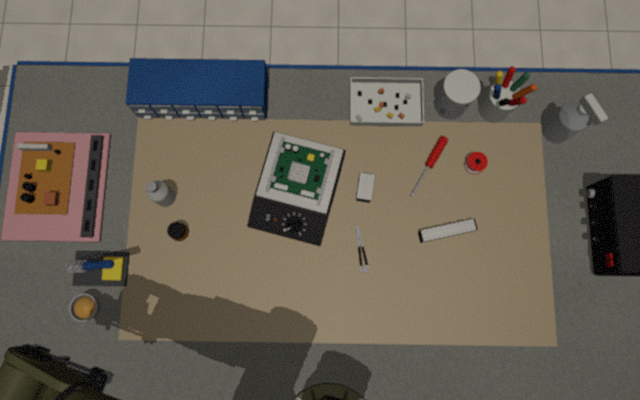

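View pics/scene0.png

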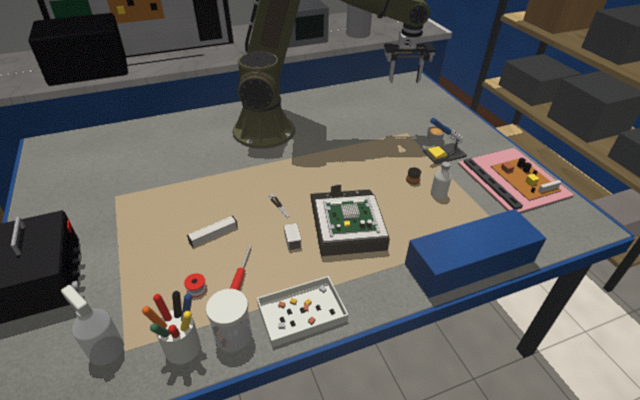

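Top: tube at about (448,231), heatsink (300,172), knob (294,223). The scene view confirms the layout. Next I measure.

Create h.py:
```python
import numpy as np, cv2
from cell import manip
from scipy.spatial.transform import Rotation as R
def cam(n):
    c=manip.camera_info(n); return c["K"],cv2.Rodrigues(c["rvec"])[0],c["tvec"]
def ray(n,uv,z):
    K,Rm,t=cam(n); d=Rm.T@np.linalg.solve(K,[uv[0],uv[1],1]); o=-Rm.T@t
    return o+d*(z-o[2])/d[2]
def cloud(n,dep):
    K,Rm,t=cam(n); v,u=np.mgrid[:400,:640]
    P=np.stack([(u-K[0,2])/K[0,0],(v-K[1,2])/K[1,1],np.ones_like(u)],-1)*dep[...,None]
    return (P-t)@Rm
def proj(n,P):
    K,Rm,t=cam(n); q=K@(Rm@np.asarray(P,float)+t); return q[:2]/q[2]
def tool():
    s=manip.read_state(); return s["eef_pos"],R.from_euler("xyz",s["eef_rot"]).as_matrix()
```

Run:
```python
from h import *
np.set_printoptions(precision=1,suppress=True)
T=cv2.imread("pics/top0.png"); d=np.load("pics/top0.npy"); C=cloud("top",d)
for uv in [(448,231),(300,172),(294,223),(256,228),(320,236),(366,187),(477,161),(157,190)]: print(uv,C[uv[1],uv[0]])
# tube by depth height
m=((C[...,2]>20)&(C[...,2]<40)).astype(np.uint8); m[:, :410]=0;m[:,490:]=0;m[:205]=0;m[260:]=0
P=C[m>0]; print(len(P),np.median(P[:,2]))
r=cv2.minAreaRect(P[:,:2].astype(np.float32)); print("tube depth",r, cv2.boxPoints(r))
# heatsink by depth
s=(C[...,2]>88)&(C[...,2]<99);s[:,:280]=0;s[:,325:]=0;s[:155]=0;s[190:]=0
# tube by colour
hsv=cv2.cvtColor(T,cv2.COLOR_BGR2HSV)
print(hsv[231,448],hsv[172,300],hsv[231,400])
# case
m=((C[...,2]>20)&(C[...,2]<110)).astype(np.uint8); m[:,:235]=0;m[:,350:]=0;m[:125]=0;m[250:]=0
r=cv2.minAreaRect(C[m>0][:,:2].astype(np.float32)); print("case",r)
m=((C[...,2]>65)&(C[...,2]<74)).astype(np.uint8); m[:,:235]=0;m[:,350:]=0;m[:125]=0;m[250:]=0
r=cv2.minAreaRect(C[m>0][:,:2].astype(np.float32)); print("plate",r)
a=cv2.resize(T[125:250,240:350],None,fx=5,fy=4.7,interpolation=cv2.INTER_CUBIC)
a=cv2.resize(T[125:250,240:350],None,fx=4.7,fy=4.7,interpolation=cv2.INTER_CUBIC)
b=cv2.resize(T[205:260,410:490],None,fx=3.5,fy=3.5,interpolation=cv2.INTER_CUBIC)
o=np.zeros((588,800,3),np.uint8);o[:a.shape[0],:a.shape[1]]=a;o[:b.shape[0],520:520+b.shape[1]]=b
cv2.imwrite("pics/c1.png",np.clip(o*1.5,0,255))
```

```text
(448, 231) [ 508.9 -305.    31.5]
(300, 172) [649.3  81.6  77.7]
(294, 223) [518.3  94.4  66.2]
(256, 228) [509.8 195.2  27.5]
(320, 236) [489.4  27.7  41.1]
(366, 187) [621.1 -91.4  40.2]
(477, 161) [ 697.6 -387.6   36.3]
(157, 190) [588.3 433.6 114.1]
669 29.229789449236232
tube depth ((511.3978271484375, -306.9021911621094), (30.255773544311523, 151.05613708496094), 13.281293869018555) [[ 479.3 -236.9]
 [ 514.  -383.9]
 [ 543.5 -376.9]
 [ 508.8 -229.9]]
[ 18  19 158] [ 23  22 139] [ 19  67 140]
case ((615.6951293945312, 91.15226745605469), (201.7290496826172, 260.7025146484375), 75.60066986083984)
plate ((618.0791015625, 88.25963592529297), (190.46388244628906, 245.3511505126953), 75.99652099609375)[ WARN:0@0.592] global loadsave.cpp:1063 imwrite_ Unsupported depth image for selected encoder is fallbacked to CV_8U.
```

View pics/c1.png

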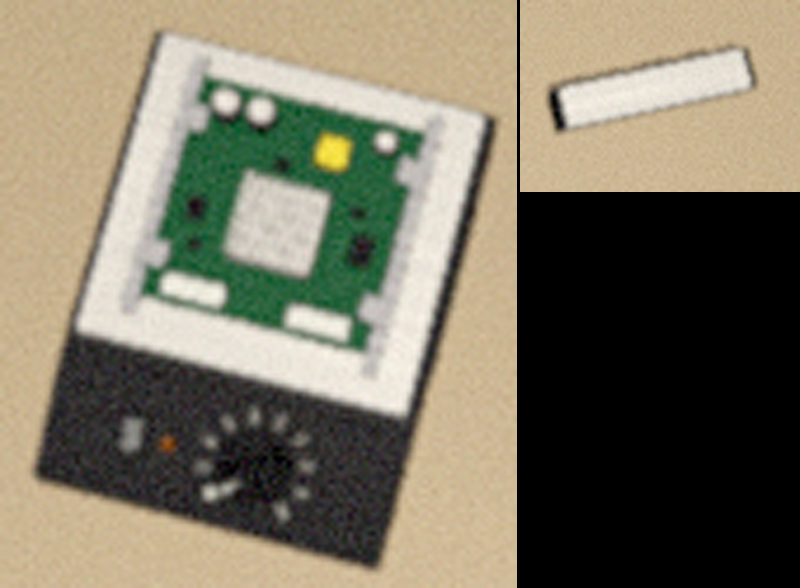

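Crop: the tube's long sides are clear. The knob pointer is at the dot (lower left, crop (209,492)), the third mark is at about (229,422), and the heatsink is at crop (278,223). I'll refine the heatsink and knob, and work out the first move.

```bash
cat >> h.py <<'E'
def Rdown(yaw): return R.from_euler("xyz",[np.pi,0,yaw]).as_matrix()
def go(goal,Rg):
    p,Rm=tool(); d=Rm.T@(np.asarray(goal)-p); rv=R.from_matrix(Rm.T@Rg).as_rotvec()
    print("dist %.0f"%np.linalg.norm(d),"row",np.round(d,1).tolist(),np.round(rv,3).tolist())
E
python3 - <<'E'
from h import *
np.set_printoptions(precision=1,suppress=True)
yaw=np.deg2rad(-14.3); ex=np.array([np.cos(yaw),np.sin(yaw),0]); ey=np.array([-ex[1],ex[0],0])
# heatsink, top view and scene view: grey patch within window
for n,seed in(("top",(299,172)),("scene",proj("scene",(649,82,93)))):
    im=cv2.imread(f"pics/{n}0.png"); hsv=cv2.cvtColor(im,cv2.COLOR_BGR2HSV)
    m=cv2.inRange(hsv,(0,0,75),(180,75,255)); 
    x,y=map(int,seed); w=np.zeros_like(m); w[y-17:y+17,x-17:x+17]=m[y-17:y+17,x-17:x+17]
    w=cv2.morphologyEx(w,cv2.MORPH_OPEN,np.ones((3,3)))
    k,l,st,c=cv2.connectedComponentsWithStats(w); i=1+np.argmax(st[1:,4])
    print(n,seed,c[i],st[i],ray(n,c[i],93))
    cs=cv2.findContours((l==i).astype(np.uint8),0,1)[0][0].reshape(-1,2)
    print(cv2.minAreaRect(np.array([ray(n,q,93)[:2] for q in cs],np.float32)))
# knob: marks on panel
O=np.array([615.7,91.2,0]); f=O-130*ex; nrm=np.array([0,0,np.cos(.4014)])-ex*np.sin(.4014)
A=f+np.array([0,0,28])
im=cv2.imread("pics/top0.png"); g=im.max(2); m=np.zeros_like(g); m[210:238,276:312]=(g[210:238,276:312]>75)*255
k,l,st,c=cv2.connectedComponentsWithStats(m)
K,Rm,t=cam("top"); o=-Rm.T@t
for i in range(1,k):
    d=Rm.T@np.linalg.solve(K,[*c[i],1]); P=o+d*(nrm@(A-o))/(nrm@d)
    q=P-A; u=np.array([q@(ex*np.cos(.4014)+np.array([0,0,np.sin(.4014)])),q@ey]); print(c[i],st[i,4],P,u)
go((511,-307,190),Rdown(1.803))
E
```

```text
top (299, 172) [298.3 172.2] [287 161  23  23 395] [644.6  85.2  93. ]
((644.513916015625, 85.45010375976562), (52.0357780456543, 51.90217590332031), 76.36312103271484)
scene [349.6 209.8] [349.2 205.4] [332 195  34  24 519] [631.3  88.8  93. ]
((634.3305053710938, 88.049560546875), (103.16172790527344, 101.58872985839844), 69.30978393554688)
[311. 210.] 1 [553.4  51.8  61.7] [ 86.2 -53.5]
[294. 213.] 3 [546.3  95.6  54.2] [ 67.  -12.9]
[288.3 214.7] 3 [542.3 110.2  51. ] [58.8  0.3]
[299.  214.5] 2 [542.6  82.6  54. ] [ 66.6 -26.4]
[276. 219.] 1 [531.8 142.3  43.3] [39.2 28.8]
[284.3 218.7] 3 [532.5 120.6  45.9] [45.8  7.9]
[305. 224.] 1 [519.4  66.9  46.1] [ 46.3 -47.4]
[285.5 229.1] 16 [507.  117.5  35.7] [19.7 -1.4]
[304.  229.5] 2 [505.9  69.3  40.3] [ 31.5 -48.3]
[299.5 233.5] 4 [496.   80.9  35. ] [ 18.  -39.5]
[280.  236.2] 25 [489.2 131.9  26.9] [-2.9  8.2]
dist 895 row [-581.6, -680.5, 15.6] [-0.001, 0.0, 1.019]
```

```bash
python3 nudge.py '[{"dx":-582,"dy":-680,"dz":15,"drz":1.019},{"dx":-582,"dy":-680,"dz":15,"drz":1.019},{"dx":-582,"dy":-680,"dz":15,"drz":1.019},{"dx":-582,"dy":-680,"dz":15,"drz":1.019},{"dx":-582,"dy":-680,"dz":15,"drz":1.019}]'
python3 - <<'E'
from h import *
from scipy.optimize import least_squares
np.set_printoptions(precision=1,suppress=True)
go((511,-307,190),Rdown(1.803))
px=np.array([(203,467),(210,441),(229,422),(254,414),(281,422),(302,439),(308,466),(303,492),(282,512),(209,492)])
uv=(px+.5)/4.7-.5+[240,125]
K,Rm,t=cam("top"); o=-Rm.T@t; print("cam",o, "scene",-cam("scene")[1].T@cam("scene")[2])
yaw=np.deg2rad(-14.3); ex=np.array([np.cos(yaw),np.sin(yaw),0]); ey=np.array([-ex[1],ex[0],0])
O=np.array([615.7,91.2,0]); s=np.sin(.4014);c=np.cos(.4014); nrm=np.array([0,0,c])-ex*s; up=ex*c+np.array([0,0,s])
A=O-130*ex+np.array([0,0,28])
D=[Rm.T@np.linalg.solve(K,[*q,1]) for q in uv]
P=np.array([o+d*(nrm@(A-o))/(nrm@d) for d in D])
u=np.c_[(P-A)@up,(P-A)@ey]
r=least_squares(lambda v:np.hypot(*(u-v[:2]).T)-v[2],[38,0,30]); print(r.x,r.fun)
b=A+up*r.x[0]+ey*r.x[1]; print("base",b,"grip",b+25*nrm)
v=u-r.x[:2]; print("mark angles ccw from ex",np.rad2deg(np.arctan2(v[:,1],v[:,0])))
S=cv2.imread("pics/scene0.png"); a=cv2.resize(S[170:265,295:400],None,fx=6,fy=6,interpolation=cv2.INTER_CUBIC)
cv2.imwrite("pics/c2.png",np.clip(a*1.4,0,255).astype(np.uint8))
E
```

```text
clock: 0.6
eef_pos: [267.6, 288.8, 201.0]
eef_rot: [-3.141, 0.0, 2.066]
wrist_force: [0.4, 0.4, -0.4]
finger_gap: 94.0
finger_force: 0.0
dist 644 row [-639.9, -69.1, 11.1] [-0.0, 0.0, 0.263]
cam [ 311.1   32.2 1360.8] scene [1482.  -361.6  960.8]
[ 38.9 -19.8  29.4] [ 0.  -0.5 -0.5  0.3 -0.2  1.  -0.5 -0.  -0.4  0.8]
base [519.5  95.3  43.2] grip [510.1  97.7  66.2]
mark angles ccw from ex [ 105.5   75.1   44.5   15.5  -14.9  -43.6  -73.6 -103.5 -136.3  133.5]
```

View pics/c2.png

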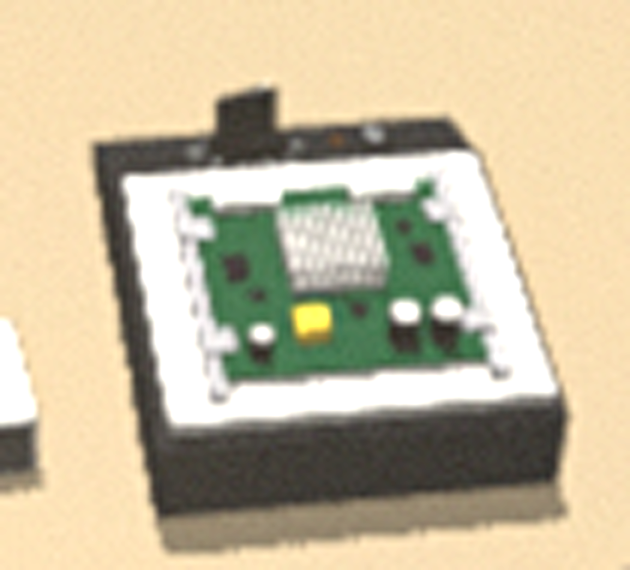

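Scene crop: the heatsink top is centred at crop (332,239), i.e. pixel (350,209). This agrees with (648,83,93), and the top view corrected for the visible front side gives the same. Moving on to the tube.

```bash
python3 nudge.py '[{"dx":-640,"dy":-69,"dz":11,"drz":0.263},{"dx":-640,"dy":-69,"dz":11,"drz":0.263},{"dx":-640,"dy":-69,"dz":11,"drz":0.263},{"dx":-640,"dy":-69,"dz":11,"drz":0.263},{"dx":-640,"dy":-69,"dz":11,"drz":0.263}]' 70;  python3 nudge.py '[{"dx":-400,"dy":-69},{"dx":-400,"dy":-69},{"dx":-400,"dy":-69},{"dx":-400,"dy":-69},{"dx":-400,"dy":-69}]' >/dev/null
python3 - <<'E'
from h import *
print(manip.read_state()["joints"].round(3),manip.read_state()["eef_pos"])
go((511,-307,100),Rdown(1.803))
E
```

```text
clock: 1.1
eef_pos: [363.6, 57.8, 197.1]
eef_rot: [3.141, 0.0, 1.809]
wrist_force: [0.6, 1.2, 0.6]
finger_gap: 69.8
finger_force: 0.0
[-0.554  0.026  1.86   0.     1.255 -0.791] [ 379.63247671 -191.76191421  196.99859451]
dist 200 row [-142.9, 100.5, 97.0] [0.0, 0.0, 0.005]
```

```bash
python3 nudge.py '[{"dx":-143,"dy":100,"dz":97,"drz":0.005},{"dx":-143,"dy":100,"dz":97,"drz":0.005},{"dx":-143,"dy":100,"dz":97,"drz":0.005},{"dx":-143,"dy":100,"dz":97,"drz":0.005},{"dx":-143,"dy":100,"dz":97,"drz":0.005}]' 70;  python3 nudge.py '[{},{},{}]'
python3 - <<'E'
from h import *
np.set_printoptions(precision=1,suppress=True)
go((511,-307,5),Rdown(1.803))
print(manip.read_state()["joints"].round(3))
E
```

```text
clock: 2.1
eef_pos: [511.0, -305.9, 92.8]
eef_rot: [-3.135, -0.007, 1.803]
wrist_force: [0.5, 0.2, -0.7]
finger_gap: 69.9
finger_force: 0.0
clock: 2.4
eef_pos: [511.1, -304.7, 102.0]
eef_rot: [3.14, 0.002, 1.804]
wrist_force: [0.4, 0.2, 0.4]
finger_gap: 70.0
finger_force: 0.0
dist 97 row [-2.0, -0.8, 97.0] [0.002, 0.002, 0.001]
[-0.6  0.5  1.5  0.   1.1 -0.8]
```

```bash
python3 nudge.py '[{"dx":-2,"dy":-1,"dz":25},{"dx":-2,"dy":-1,"dz":50},{"dx":-2,"dy":-1,"dz":70},{"dx":-2,"dy":-1,"dz":85},{"dx":-2,"dy":-1,"dz":92}]'; python3 nudge.py '[{"dz":3},{"dz":4},{"dz":4}]'
python3 - <<'E'
from h import *
for i in range(6): manip.camera("top"); print(manip.read_state()["moment"].round(3),manip.read_state()["wrist_force"].round(2))
E
python3 nudge.py '[{},{},{},{},{}]' 20 40
```

```text
clock: 2.9
eef_pos: [510.3, -306.9, 7.9]
eef_rot: [3.141, 0.0, 1.804]
wrist_force: [0.9, -0.3, 0.2]
finger_gap: 69.7
finger_force: 0.0
clock: 3.2
eef_pos: [510.9, -307.3, 4.8]
eef_rot: [3.141, 0.001, 1.804]
wrist_force: [-0.1, 0.3, 0.3]
finger_gap: 70.1
finger_force: 0.0
[-0.068  0.06  -0.052] [ 0.67 -0.9  -0.45]
[-0.051  0.011  0.015] [ 0.73 -0.54  0.31]
[-0.058 -0.019 -0.01 ] [ 0.14  0.45 -0.7 ]
[-0.074  0.045  0.009] [-0.23 -0.06  0.78]
[-0.062  0.038  0.031] [0.13 0.14 0.58]
[-0.057  0.055  0.044] [-0.68 -0.14  0.3 ]
clock: 4.0
eef_pos: [510.5, -307.1, 4.0]
eef_rot: [-3.142, -0.0, 1.804]
wrist_force: [0.1, -0.6, -0.5]
finger_gap: 33.5
finger_force: 0.0
```

```bash
python3 nudge.py '[{},{},{}]' 20 50; python3 nudge.py '[{"dz":-10},{"dz":-25},{"dz":-40},{"dz":-48},{"dz":-50}]';python3 nudge.py '[{},{},{},{}]'
python3 - <<'E'
from h import *
M=[]
for i in range(10): manip.camera("top"); s=manip.read_state(); M.append([*s["moment"],*s["wrist_force"]])
M=np.array(M);print(M.mean(0).round(3),M.std(0).round(3))
d=manip.camera("top")[1]; C=cloud("top",d)
for n in ("top","scene"): p,_=manip.camera(n); cv2.imwrite(f"pics/lift_{n}.png",p[:,:,::-1])
m=((C[...,2]>55)&(C[...,2]<80));m[:,:410]=0;m[:,490:]=0;m[:205]=0;m[260:]=0
P=C[m]; print(len(P)); print(np.polyfit(P[:,1],P[:,2],1),P[:,1].min(),P[:,1].max())
E
```

```text
clock: 4.3
eef_pos: [510.6, -307.1, 4.0]
eef_rot: [3.142, 0.0, 1.804]
wrist_force: [1.0, 0.1, -0.4]
finger_gap: 29.9
finger_force: 50.0
clock: 4.8
eef_pos: [511.1, -307.5, 55.7]
eef_rot: [3.14, 0.002, 1.804]
wrist_force: [-0.4, 0.5, -2.3]
finger_gap: 29.0
finger_force: 50.0
clock: 5.2
eef_pos: [510.3, -307.0, 53.5]
eef_rot: [-3.141, -0.001, 1.804]
wrist_force: [-0.8, 0.2, -2.7]
finger_gap: 29.5
finger_force: 50.0
[-0.013  0.059  0.013 -0.028 -0.056 -2.511] [0.02  0.018 0.042 0.605 0.677 0.441]
121
[-0.20089964 24.77761341] -277.04462565875906 -230.51522734326937
```

Run:
```python
from h import *
a=cv2.imread("pics/lift_top.png")[190:270,400:500];b=cv2.imread("pics/lift_scene.png")
x,y=map(int,proj("scene",(511,-307,70))); print(x,y); b=b[y-50:y+50,x-50:x+50]
o=np.zeros((500,800,3),np.uint8);o[:320,:400]=cv2.resize(a,(400,320),interpolation=2);o[:400,400:]=cv2.resize(b,(400,400),interpolation=2)
cv2.imwrite("pics/c3.png",np.clip(o*1.5,0,255).astype(np.uint8))
```

```text
209 217
```

View pics/c3.png

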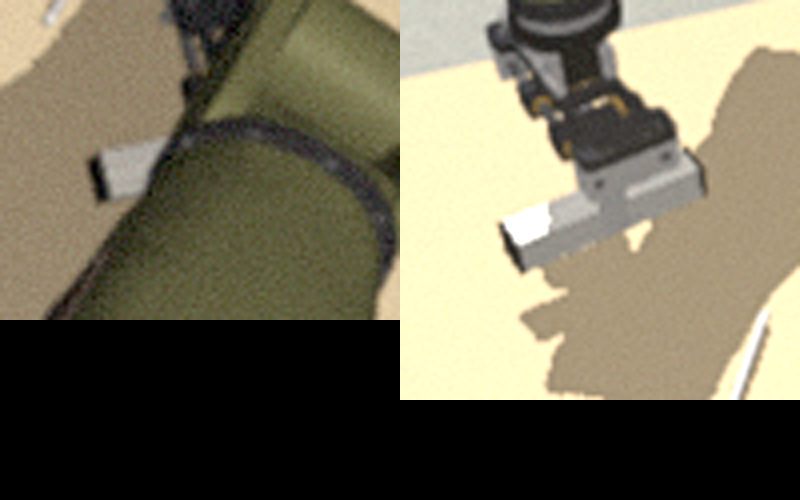

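Run:
```python
from h import *
d=np.array([.23,-.973,0]);n=np.array([.973,.23,0]);c=np.array([510.5,-307,50])
for z in (-8,0,8): print(z,"-y end",proj("scene",c+75*d+15*n+[0,0,z]),"+y end",proj("scene",c-75*d+15*n-[0,0,z]))
```

```text
-8 -y end [189.22287536 237.23742517] +y end [235.39150843 213.35961356]
0 -y end [188.72337428 235.31862238] +y end [235.68188934 215.27789161]
8 -y end [188.21966068 233.38363744] +y end [235.96996256 217.18092486]
```

Scene crop: the tube is held level, with its end corners at about (190,234) and (235,216) against predictions of (189,235) and (236,215). The moment change (+0.049, +0.027) puts the heavy end at −y. I'll lay it down again and recheck the baseline.

```bash
python3 nudge.py '[{"dz":10},{"dz":25},{"dz":38},{"dz":45},{"dz":48}]';python3 nudge.py '[{"dz":1},{"dz":2},{"dz":2}]' ; python3 nudge.py '[{},{},{},{},{}]' 60
python3 - <<'E'
from h import *
M=[]
for i in range(8): manip.camera("top"); s=manip.read_state(); M.append([*s["moment"],*s["wrist_force"]])
M=np.array(M);print(M.mean(0).round(3),M.std(0).round(3))
E
python3 nudge.py '[{"dx":4},{"dx":9},{"dx":12},{"dx":12}]';python3 nudge.py '[{},{},{},{},{}]' 20 60;python3 nudge.py '[{},{},{},{}]' 20 60
```

```text
clock: 6.35
eef_pos: [510.1, -306.8, 4.6]
eef_rot: [-3.14, -0.001, 1.804]
wrist_force: [0.3, 1.2, -2.1]
finger_gap: 29.6
finger_force: 50.0
clock: 6.65
eef_pos: [510.7, -307.2, 4.3]
eef_rot: [3.141, 0.0, 1.804]
wrist_force: [0.4, -0.4, -1.6]
finger_gap: 29.6
finger_force: 50.0
clock: 7.15
eef_pos: [510.6, -307.2, 4.1]
eef_rot: [3.141, 0.0, 1.804]
wrist_force: [0.7, -0.0, 0.4]
finger_gap: 59.6
finger_force: 0.0
[-0.07   0.059  0.011 -0.125 -0.168  0.012] [0.021 0.026 0.024 0.415 0.297 0.277]
clock: 7.95
eef_pos: [507.7, -294.9, 4.0]
eef_rot: [-3.142, -0.0, 1.804]
wrist_force: [-0.6, -0.2, -0.7]
finger_gap: 60.3
finger_force: 0.0
clock: 8.45
eef_pos: [507.7, -295.5, 4.0]
eef_rot: [-3.142, 0.0, 1.804]
wrist_force: [0.4, -1.4, -0.8]
finger_gap: 29.7
finger_force: 60.0
clock: 8.85
eef_pos: [507.8, -295.5, 4.0]
eef_rot: [3.142, 0.0, 1.804]
wrist_force: [1.0, -0.6, -0.9]
finger_gap: 29.4
finger_force: 60.0
```

```bash
python3 nudge.py '[{"dz":-15},{"dz":-40},{"dz":-70},{"dz":-100},{"dz":-130}]'; python3 nudge.py '[{"dz":-30},{"dz":-60},{"dz":-90},{"dz":-110},{"dz":-120}]';python3 - <<'E'
from h import *
go((560,-160,260),Rdown(1.4))
E
```

```text
clock: 9.35
eef_pos: [507.5, -295.2, 136.1]
eef_rot: [3.141, -0.0, 1.804]
wrist_force: [-0.1, -0.4, -3.4]
finger_gap: 29.9
finger_force: 60.0
clock: 9.85
eef_pos: [507.9, -295.4, 256.8]
eef_rot: [3.14, 0.002, 1.804]
wrist_force: [0.2, 0.6, -3.6]
finger_gap: 29.6
finger_force: 60.0
dist 145 row [119.7, 82.0, -3.3] [0.002, 0.002, 0.404]
```

```bash
python3 nudge.py '[{"dx":25,"dy":17,"dz":-2,"drz":0.1},{"dx":50,"dy":34,"dz":-2,"drz":0.2},{"dx":75,"dy":51,"dz":-3,"drz":0.3},{"dx":100,"dy":69,"dz":-3,"drz":0.37},{"dx":120,"dy":82,"dz":-3,"drz":0.404}]'; python3 nudge.py '[{"dry":0.1},{"dry":0.2},{"dry":0.3},{"dry":0.4},{"dry":0.5}]';python3 - <<'E'
from h import *
print(manip.read_state()["joints"].round(3))
go((560,-160,260),Rdown(1.4)@R.from_euler("y",np.pi/2).as_matrix())
E
```

```text
clock: 10.35
eef_pos: [560.0, -158.0, 256.7]
eef_rot: [-3.141, -0.0, 1.398]
wrist_force: [0.7, -0.1, -2.8]
finger_gap: 29.6
finger_force: 60.0
clock: 10.85
eef_pos: [559.6, -159.8, 257.2]
eef_rot: [3.141, -0.504, 1.4]
wrist_force: [0.6, -0.3, -2.3]
finger_gap: 29.7
finger_force: 60.0
[-0.553  0.423  1.313  0.465  1.604 -0.413]
dist 3 row [1.2, 0.4, -2.6] [0.0, 1.067, 0.0]
```

```bash
python3 nudge.py '[{"dry":0.1},{"dry":0.2},{"dry":0.3},{"dry":0.4},{"dry":0.5}]'; python3 nudge.py '[{"dry":0.1},{"dry":0.2},{"dry":0.3},{"dry":0.4},{"dry":0.5}]';python3 nudge.py '[{"dry":0.05},{"dry":0.065},{"dry":0.065},{"dry":0.065},{"dry":0.065}]'
python3 - <<'E'
from h import *
print(manip.read_state()["joints"].round(3))
Rg=Rdown(1.4)@R.from_euler("y",np.pi/2).as_matrix(); p,Rm=tool(); print(Rm.round(3))
for n in ("top","scene"):
    im,d=manip.camera(n); cv2.imwrite(f"pics/t_{n}.png",im[:,:,::-1]); np.save(f"pics/t_{n}.npy",d)
g=p-18.8*Rm[:,2]; print(g,proj("scene",g))
x,y=map(int,proj("scene",g)); b=cv2.imread("pics/t_scene.png")[y-75:y+75,x-100:x+100]
cv2.imwrite("pics/c4.png",np.clip(cv2.resize(b,(800,600),interpolation=2)*1.4,0,255).astype(np.uint8))
E
```

```text
clock: 11.35
eef_pos: [559.6, -160.0, 257.0]
eef_rot: [-3.141, -1.004, 1.399]
wrist_force: [-0.1, 0.5, -3.6]
finger_gap: 29.9
finger_force: 60.0
clock: 11.85
eef_pos: [559.6, -160.0, 256.8]
eef_rot: [-3.136, -1.504, 1.394]
wrist_force: [-0.5, -0.5, -2.5]
finger_gap: 29.5
finger_force: 60.0
clock: 12.35
eef_pos: [559.9, -159.7, 257.6]
eef_rot: [2.977, -1.563, 1.565]
wrist_force: [0.4, -0.8, -1.7]
finger_gap: 29.8
finger_force: 60.0
[-0.747  0.788  1.311  1.247  2.057 -0.612]
[[ 0.     0.985  0.17 ]
 [ 0.008 -0.17   0.985]
 [ 1.     0.001 -0.007]]
[ 556.70367534 -178.25132843  257.78286337] [250.67573262 166.0145969 ]
```

View pics/c4.png

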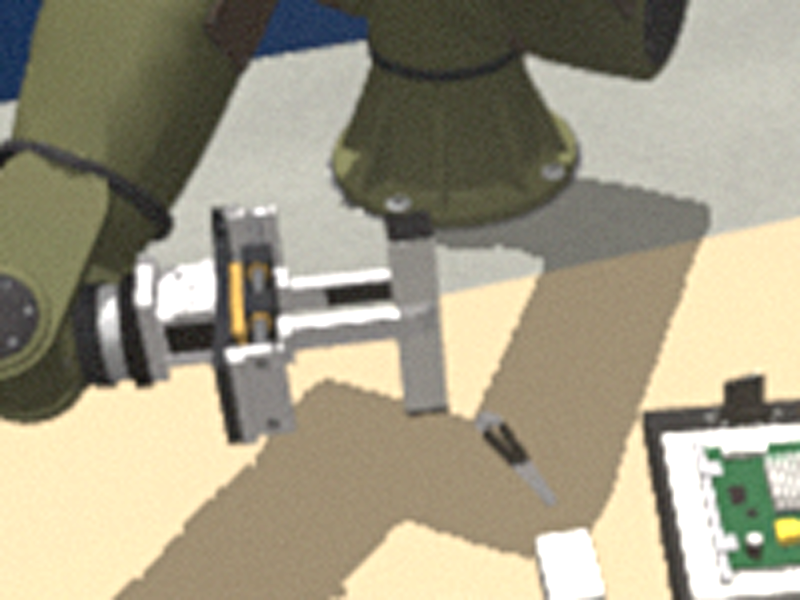

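Scene crop: the tube hangs near vertical, with its top end at crop (410,213) and its bottom at (427,413). I'll check the tilt against a projection of a true vertical.

Run:
```python
from h import *
np.set_printoptions(precision=2,suppress=True)
p,Rm=tool(); g=p-18.8*Rm[:,2]; c=g+7.8*Rm[:,2]-12*Rm[:,0]; print("centre",c)
x,y=map(int,proj("scene",g)); off=np.array([x-100,y-75])
for t in (-.1,-.05,0,.05,.1):
    for s in (1,-1):
        e=c+s*75*(np.array([0,0,1])+t*Rm[:,2]); print(t,s,(proj("scene",e)-off+.5)*4-.5)
Rg=Rdown(1.4)@R.from_euler("y",np.pi/2).as_matrix()
tgt=np.array([648,83.3,93+75+25]); go(tgt-c+p-[0,0,0],Rg); print("to", tgt)
```

```text
centre [ 557.99 -170.65  245.59]
-0.1 1 [396.05 223.63]
-0.1 -1 [436.69 398.26]
-0.05 1 [401.89 223.05]
-0.05 -1 [431.35 398.88]
0 1 [407.72 222.48]
0 -1 [426.01 399.49]
0.05 1 [413.54 221.91]
0.05 -1 [420.66 400.11]
0.1 1 [419.35 221.33]
0.1 -1 [415.31 400.73]
dist 275 row [-50.8, 45.5, 265.9] [0.0, 0.007, 0.001]
to [648.   83.3 193. ]
```

```bash
python3 nudge.py '[{"dy":5,"dz":30,"dry":0.007},{"dy":11,"dz":65,"dry":0.007},{"dy":17,"dz":100,"dry":0.007},{"dy":23,"dz":135,"dry":0.007},{"dy":28,"dz":165,"dry":0.007}]'; python3 nudge.py '[{"dy":5,"dz":30},{"dy":10,"dz":60},{"dy":15,"dz":85},{"dy":17,"dz":97},{"dy":17,"dz":101}]';python3 nudge.py '[{"dx":-10},{"dx":-25},{"dx":-40},{"dx":-48},{"dx":-50}]'; python3 nudge.py '[{},{}]'
python3 - <<'E'
from h import *
np.set_printoptions(precision=2,suppress=True)
p,Rm=tool(); print(manip.read_state()["joints"],Rm); g=p-18.8*Rm[:,2]; c=g+7.8*Rm[:,2]-12*Rm[:,0]; print("centre",c)
Rg=Rdown(1.4)@R.from_euler("y",np.pi/2).as_matrix()
go(np.array([648,83.3,193])-c+p,Rg)
b=[]
for n in ("top","scene"):
    im=manip.camera(n)[0][:,:,::-1]; x,y=map(int,proj(n,(648,83,130))); b.append(cv2.resize(im[y-50:y+50,x-40:x+40],(400,500),interpolation=2))
    print(n,x-40,y-50,"x5; bottom centre predicted",(proj(n,c-[0,0,75])-[x-40,y-50])*5,"heatsink",(proj(n,(648,83.3,93))-[x-40,y-50])*5)
cv2.imwrite("pics/c5.png",np.clip(np.hstack(b)*1.4,0,255).astype(np.uint8))
E
```

```text
clock: 12.95
eef_pos: [615.8, -0.2, 256.4]
eef_rot: [0.754, -1.57, -2.496]
wrist_force: [0.0, 0.1, -2.1]
finger_gap: 29.5
finger_force: 60.0
clock: 13.45
eef_pos: [649.4, 95.6, 256.3]
eef_rot: [0.417, -1.57, -2.157]
wrist_force: [-0.6, -0.0, -1.9]
finger_gap: 29.6
finger_force: 60.0
clock: 13.95
eef_pos: [649.3, 94.3, 204.3]
eef_rot: [-1.022, -1.568, -0.721]
wrist_force: [0.5, 0.9, -2.5]
finger_gap: 29.2
finger_force: 60.0
clock: 14.15
eef_pos: [649.6, 94.6, 206.6]
eef_rot: [0.534, -1.569, -2.276]
wrist_force: [-0.1, -0.1, -2.8]
finger_gap: 28.9
finger_force: 60.0
[-0.34  0.8   1.45  1.47  1.7  -0.68] [[-0.    0.99  0.17]
 [-0.   -0.17  0.99]
 [ 1.    0.    0.  ]]
centre [647.73  83.81 194.57]
dist 2 row [-1.6, 0.3, -0.5] [0.0, -0.001, 0.001]
top 258 117 x5; bottom centre predicted [202.67 256.48] heatsink [205.55 269.74]
scene 310 150 x5; bottom centre predicted [202.75 263.28] heatsink [199.26 297.26]
```

View pics/c5.png

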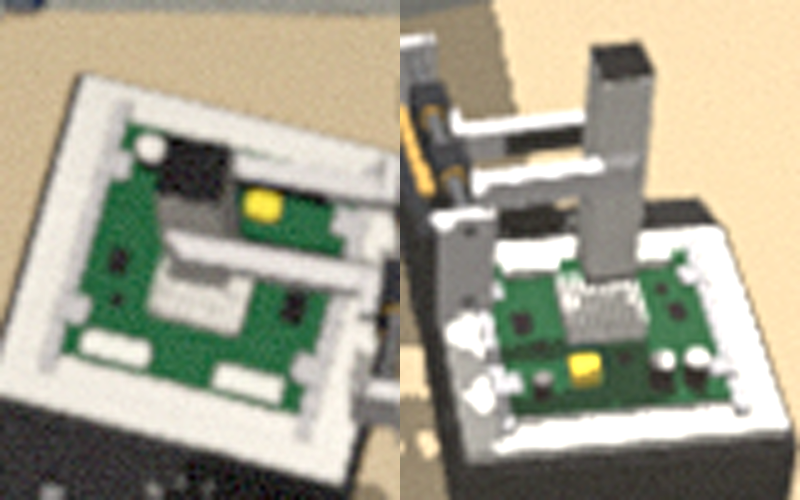

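Both views show the tube above the heatsink and centred within a few mm. I'll lower it, slowly at the end.

```bash
python3 nudge.py '[{"dx":-5},{"dx":-12},{"dx":-18},{"dx":-21},{"dx":-22}]'; python3 nudge.py '[{},{},{"dx":-0.5},{"dx":-1},{"dx":-1.5}]';  python3 nudge.py '[{"dx":-0.5},{"dx":-1},{"dx":-1.5},{"dx":-1.5}]'
python3 - <<'E'
from h import *
print(np.mean([(manip.camera("top"),manip.read_state()["wrist_force"])[1] for i in range(5)],0), manip.read_state()["eef_pos"])
E
```

```text
clock: 14.75
eef_pos: [649.4, 94.8, 183.5]
eef_rot: [-0.609, -1.569, -1.132]
wrist_force: [-0.3, -0.3, -1.9]
finger_gap: 29.9
finger_force: 60.0
clock: 15.25
eef_pos: [649.5, 94.8, 182.7]
eef_rot: [0.126, -1.57, -1.868]
wrist_force: [0.3, -0.5, -2.4]
finger_gap: 29.7
finger_force: 60.0
clock: 15.65
eef_pos: [649.5, 94.8, 181.0]
eef_rot: [-0.076, -1.57, -1.666]
wrist_force: [-0.6, -0.2, -3.0]
finger_gap: 29.6
finger_force: 60.0
[ 0.1684302  -0.31388303 -2.32340244] [649.47687466  94.79647319 181.16610781]
```

```bash
for i in 1 2 3; do python3 nudge.py '[{"dx":-0.3},{"dx":-0.5},{"dx":-0.5}]' >/dev/null
python3 - <<'E'
from h import *
print(np.mean([(manip.camera("top"),manip.read_state()["wrist_force"])[1] for i in range(3)],0).round(2), manip.read_state()["eef_pos"])
E
done
```

```text
[-0.23 -0.21 -2.6 ] [649.46478239  94.7865615  180.66574242]
[ 0.17 -0.32 -0.91] [649.47207758  94.78020648 180.22667752]
[-1.13  0.04  4.61] [649.54259524  94.74840674 180.18878809]
```

```bash
python3 nudge.py '[{"dx":0.4},{"dx":0.5},{"dx":0.5}]' 30 5; python3 nudge.py '[{},{},{},{},{}]' 60; python3 nudge.py '[{"dz":-10},{"dz":-25},{"dz":-45},{"dz":-65},{"dz":-90}]';python3 nudge.py '[{"dz":-20},{"dz":-40},{"dz":-50},{"dz":-50}]'
python3 - <<'E'
from h import *
np.set_printoptions(precision=1,suppress=True)
c=np.array([648,83.3,168]);b=[]
for n in ("top","scene"):
    im,d=manip.camera(n); im=im[:,:,::-1]; x,y=map(int,proj(n,(648,83,150))); b.append(cv2.resize(im[y-50:y+50,x-40:x+40],(400,500),interpolation=2))
    print(n,"tube top pred",(proj(n,c+[0,0,75])-[x-40,y-50])*5,"bottom",(proj(n,c-[0,0,75])-[x-40,y-50])*5)
    C=cloud(n,d); m=(C[...,2]>236)&(C[...,2]<250)&(abs(C[...,0]-648)<35)&(abs(C[...,1]-83)<35); print(m.sum(),np.median(C[m],0))
cv2.imwrite("pics/c6.png",np.clip(np.hstack(b)*1.4,0,255).astype(np.uint8))
print(manip.read_state()["joints"])
E
```

```text
clock: 17.55
eef_pos: [649.5, 94.8, 179.9]
eef_rot: [-0.298, -1.57, -1.444]
wrist_force: [0.3, 0.1, 1.6]
finger_gap: 30.1
finger_force: 0.6
clock: 18.05
eef_pos: [649.5, 94.8, 180.1]
eef_rot: [-0.002, -1.57, -1.74]
wrist_force: [-0.4, -0.5, -0.4]
finger_gap: 59.5
finger_force: 0.0
clock: 18.55
eef_pos: [633.7, 4.4, 180.1]
eef_rot: [-0.058, -1.57, -1.684]
wrist_force: [0.3, 0.6, -0.2]
finger_gap: 60.5
finger_force: 0.0
clock: 18.95
eef_pos: [625.6, -44.6, 179.9]
eef_rot: [0.091, -1.57, -1.834]
wrist_force: [1.3, -0.0, 0.3]
finger_gap: 59.9
finger_force: 0.0
top tube top pred [194.1 199. ] bottom [205.6 284.7]
177 [646.8  83.  242.1]
scene tube top pred [211.6 125.2] bottom [194.3 327.3]
97 [652.1  81.8 243.4]
[-0.5  0.9  1.3  1.3  1.9 -0.7]
```

View pics/c6.png

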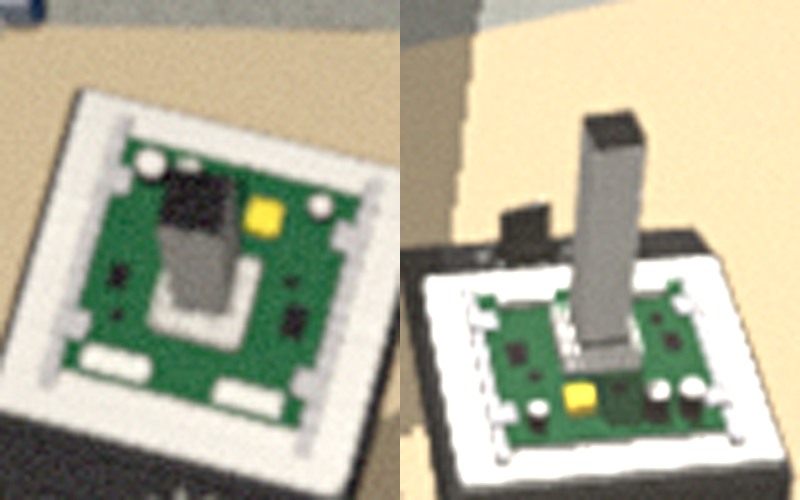

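Both views: the tube stands upright by itself in the middle of the heatsink. Now back off and turn the tool down again.

```bash
python3 nudge.py '[{"dx":15,"dz":-25,"dry":-0.03},{"dx":35,"dz":-60,"dry":-0.1},{"dx":60,"dz":-90,"dry":-0.2},{"dx":85,"dz":-105,"dry":-0.3},{"dx":90,"dz":-110,"dry":-0.42}]' 40; python3 nudge.py '[{"dry":-0.12},{"dry":-0.25},{"dry":-0.37},{"dry":-0.5},{"dry":-0.62}]'; python3 nudge.py '[{"dry":-0.12},{"dry":-0.25},{"dry":-0.37},{"dry":-0.48},{"dry":-0.52}]'
python3 - <<'E'
cat=open("h.py","a"); cat.write('''
yk=np.deg2rad(-14.3); ex=np.array([np.cos(yk),np.sin(yk),0]); ey=np.array([-ex[1],ex[0],0]); s_,c_=np.sin(.4014),np.cos(.4014)
nrm=np.array([0,0,c_])-ex*s_; up=ex*c_+np.array([0,0,s_]); base=np.array([519.5,95.3,43.2])
def Rk(deg):
    a=np.deg2rad(deg); x=np.cos(a)*up+np.sin(a)*ey; z=-nrm; return np.c_[x,np.cross(z,x),z]
'''); cat.close()
from h import *
print(manip.read_state()["joints"].round(2),manip.read_state()["eef_pos"])
print("bar mid scene",proj("scene",base+21*nrm),"measured 335.8 189.8", "bar ends top",[proj("scene",base+33*nrm+s*19*Rk(135)[:,0]).round(1) for s in(1,-1)])
go(base+110*nrm,Rk(135))
E
```

```text
clock: 19.55
eef_pos: [607.1, -152.9, 272.4]
eef_rot: [3.134, -1.146, 1.406]
wrist_force: [0.7, 0.9, -1.4]
finger_gap: 39.6
finger_force: 0.0
clock: 20.05
eef_pos: [607.1, -150.8, 270.6]
eef_rot: [3.14, -0.527, 1.402]
wrist_force: [0.7, 0.5, 0.2]
finger_gap: 40.0
finger_force: 0.0
clock: 20.55
eef_pos: [607.4, -149.2, 270.5]
eef_rot: [3.14, -0.008, 1.404]
wrist_force: [1.2, -0.2, 0.5]
finger_gap: 40.0
finger_force: 0.0
[-0.3   0.44  1.19  0.01  1.52 -0.14] [ 607.37009264 -149.20086301  270.49980974]
bar mid scene [335.48415513 188.45144982] measured 335.8 189.8 bar ends top [array([338.8, 183.4]), array([331.9, 186.4])]
dist 313 row [229.0, -170.3, 127.7] [-0.368, -0.179, -0.695]
```

```bash
python3 nudge.py '[{"dx":5,"dy":-25,"dz":4},{"dx":11,"dy":-55,"dz":8},{"dx":18,"dy":-90,"dz":14},{"dx":24,"dy":-120,"dz":18},{"dx":27,"dy":-133,"dz":20}]'
python3 - <<'E'
from h import *
go(base+110*nrm,Rk(135))
E
```

```text
clock: 21.05
eef_pos: [478.6, -100.4, 250.1]
eef_rot: [-3.142, -0.012, 1.402]
wrist_force: [0.4, 0.2, 0.7]
finger_gap: 39.8
finger_force: 0.0
dist 232 row [202.0, -35.4, 108.1] [-0.368, -0.184, -0.698]
```

```bash
python3 nudge.py '[{"dx":30,"dy":-5,"dz":15,"drx":-0.05,"dry":-0.03,"drz":-0.1},{"dx":62,"dy":-11,"dz":32,"drx":-0.11,"dry":-0.05,"drz":-0.21},{"dx":94,"dy":-16,"dz":50,"drx":-0.17,"dry":-0.08,"drz":-0.32},{"dx":126,"dy":-22,"dz":67,"drx":-0.23,"dry":-0.11,"drz":-0.43},{"dx":155,"dy":-27,"dz":83,"drx":-0.28,"dry":-0.14,"drz":-0.53}]' 36; python3 nudge.py '[{},{}]'
python3 - <<'E'
from h import *
go(base+110*nrm,Rk(135)); print(manip.read_state()["joints"].round(2))
E
```

```text
clock: 21.55
eef_pos: [479.7, 58.6, 168.6]
eef_rot: [2.899, 0.196, 1.915]
wrist_force: [0.1, -0.1, -0.4]
finger_gap: 35.8
finger_force: 0.0
clock: 21.75
eef_pos: [480.1, 57.2, 169.2]
eef_rot: [2.902, 0.194, 1.911]
wrist_force: [0.1, 0.1, -0.2]
finger_gap: 36.2
finger_force: 0.0
dist 55 row [50.6, 10.1, 18.2] [-0.088, -0.044, -0.168]
[ 0.12  0.04  1.95 -0.17  0.88 -0.16]
```

```bash
python3 nudge.py '[{"dx":17,"dy":3,"dz":6,"drx":-0.03,"dry":-0.015,"drz":-0.06},{"dx":34,"dy":7,"dz":12,"drx":-0.06,"dry":-0.03,"drz":-0.12},{"dx":46,"dy":9,"dz":16,"drx":-0.08,"dry":-0.04,"drz":-0.15},{"dx":50.6,"dy":10,"dz":18,"drx":-0.088,"dry":-0.044,"drz":-0.168},{"dx":50.6,"dy":10,"dz":18,"drx":-0.088,"dry":-0.044,"drz":-0.168}]' 36; python3 nudge.py '[{},{}]' >/dev/null
python3 - <<'E'
from h import *
go(base+14*nrm,Rk(135)); print(manip.read_state()["joints"].round(2))
E
```

```text
clock: 22.25
eef_pos: [478.3, 104.6, 144.7]
eef_rot: [2.85, 0.281, 2.063]
wrist_force: [-0.6, 0.3, -0.1]
finger_gap: 36.5
finger_force: 0.0
dist 96 row [2.0, 0.2, 96.0] [-0.001, 0.002, -0.003]
[ 0.24  0.06  2.02 -0.28  0.73 -0.11]
```

```bash
python3 nudge.py '[{"dx":2,"dz":20},{"dx":2,"dz":42},{"dx":2,"dz":60},{"dx":2,"dz":72},{"dx":2,"dz":78}]'; python3 nudge.py '[{"dz":4},{"dz":8},{"dz":12},{"dz":16},{"dz":18}]'; python3 nudge.py '[{},{},{},{}]' 16
python3 - <<'E'
from h import *
go(base+14*nrm,Rk(135)); print(manip.read_state()["wrist_force"])
E
```

```text
clock: 22.95
eef_pos: [506.9, 98.4, 71.4]
eef_rot: [2.851, 0.281, 2.063]
wrist_force: [0.2, -0.5, 0.4]
finger_gap: 36.2
finger_force: 0.0
clock: 23.45
eef_pos: [513.6, 97.1, 55.4]
eef_rot: [2.85, 0.281, 2.064]
wrist_force: [-1.0, -0.8, -0.9]
finger_gap: 36.3
finger_force: 0.0
clock: 23.85
eef_pos: [513.6, 97.2, 55.7]
eef_rot: [2.85, 0.281, 2.064]
wrist_force: [0.2, 0.5, 0.2]
finger_gap: 16.1
finger_force: 0.0
dist 1 row [-0.8, 0.3, -0.1] [-0.0, 0.001, -0.001]
[0.15069384 0.52124521 0.21104209]
```

Now close gently and see where the bar lies.

```bash
python3 nudge.py '[{},{},{},{}]' 8 5; python3 nudge.py '[{},{},{}]' 8 20
python3 - <<'E'
from h import *
print(np.mean([(manip.camera("top"),np.r_[manip.read_state()["wrist_force"],manip.read_state()["moment"]])[1] for i in range(4)],0).round(2))
E
```

```text
clock: 24.25
eef_pos: [513.6, 97.2, 55.6]
eef_rot: [2.85, 0.281, 2.064]
wrist_force: [-1.6, -0.1, 1.3]
finger_gap: 14.8
finger_force: 4.6
clock: 24.55
eef_pos: [513.6, 97.1, 55.7]
eef_rot: [2.85, 0.281, 2.064]
wrist_force: [-1.5, -0.7, 5.2]
finger_gap: 12.9
finger_force: 19.9
[-2.62 -0.81  4.74 -0.22  0.25 -0.07]
```

```bash
python3 nudge.py '[{"dz":-1,"drz":0.05},{"dz":-1,"drz":0.15},{"dz":-1,"drz":0.27},{"dz":-1,"drz":0.4},{"dz":-1,"drz":0.52}]' 8 30; python3 nudge.py '[{"drz":0.12},{"drz":0.24},{"drz":0.36},{"drz":0.48},{"drz":0.6}]';python3 nudge.py '[{"drz":0.12},{"drz":0.24},{"drz":0.36},{"drz":0.42},{"drz":0.451}]'; python3 nudge.py '[{},{}]';python3 - <<'E'
from h import *
go(base+14*nrm,Rk(45)); print(manip.read_state()["joints"].round(2))
E
```

```text
clock: 25.25
eef_pos: [513.5, 97.2, 55.8]
eef_rot: [2.752, 0.101, 1.56]
wrist_force: [10.3, -1.0, -14.2]
finger_gap: 12.8
finger_force: 29.9
clock: 25.75
eef_pos: [513.6, 97.2, 55.9]
eef_rot: [2.76, -0.13, 1.006]
wrist_force: [13.3, -1.8, -14.4]
finger_gap: 12.6
finger_force: 29.9
clock: 26.25
eef_pos: [513.7, 97.1, 55.9]
eef_rot: [2.85, -0.281, 0.573]
wrist_force: [13.7, -2.3, -13.3]
finger_gap: 12.7
finger_force: 29.9
clock: 26.45
eef_pos: [513.7, 97.1, 55.9]
eef_rot: [2.849, -0.28, 0.576]
wrist_force: [12.9, -2.2, -13.0]
finger_gap: 12.7
finger_force: 29.9
dist 1 row [0.2, 0.7, 0.1] [0.001, 0.0, -0.002]
[ 0.21  0.28  2.01 -0.36  0.52  1.52]
```

```bash
python3 nudge.py '[{"dz":0.7},{"dz":0.7}]'; python3 nudge.py '[{},{},{},{}]' 36; python3 nudge.py '[{"dz":-15},{"dz":-40},{"dz":-70},{"dz":-100},{"dz":-120}]'; python3 nudge.py '[{"dy":-40,"dz":-20},{"dy":-80,"dz":-40},{"dy":-120,"dz":-60},{"dy":-160,"dz":-80},{"dy":-160,"dz":-80}]'
python3 - <<'E'
from h import *
print(manip.read_state()["joints"].round(2))
b=[]
for n,P in (("top",(560,90,60)),("scene",(640,83,150))):
    im,d=manip.camera(n); im=im[:,:,::-1]; x,y=map(int,proj(n,P)); b.append(cv2.resize(im[y-50:y+50,x-40:x+40],(400,500),interpolation=2)); print(x-40,y-50)
    C=cloud(n,d); m=(C[...,2]>236)&(C[...,2]<250)&(abs(C[...,0]-648)<35)&(abs(C[...,1]-83)<35); print(m.sum(),np.median(C[m],0) if m.any() else 0)
cv2.imwrite("pics/c7.png",np.clip(np.hstack(b)*1.6,0,255).astype(np.uint8))
E
```

```text
clock: 26.65
eef_pos: [513.8, 97.2, 55.9]
eef_rot: [2.849, -0.28, 0.576]
wrist_force: [5.6, -2.1, -2.6]
finger_gap: 12.7
finger_force: 29.9
clock: 27.05
eef_pos: [513.3, 97.2, 55.7]
eef_rot: [2.849, -0.279, 0.576]
wrist_force: [0.4, -0.7, 0.3]
finger_gap: 35.7
finger_force: 0.0
clock: 27.55
eef_pos: [467.6, 109.2, 168.1]
eef_rot: [2.849, -0.281, 0.576]
wrist_force: [0.2, -1.2, 0.3]
finger_gap: 35.7
finger_force: 0.0
clock: 28.05
eef_pos: [362.8, 255.8, 196.5]
eef_rot: [2.85, -0.281, 0.581]
wrist_force: [0.9, 0.7, -0.1]
finger_gap: 36.2
finger_force: 0.0
[ 0.73 -0.05  1.99 -0.39  1.    1.94]
256 157
177 [646.29291694  83.05286669 242.14061866]
309 143
101 [654.89503251  82.07497849 243.74796554]
```

View pics/c7.png

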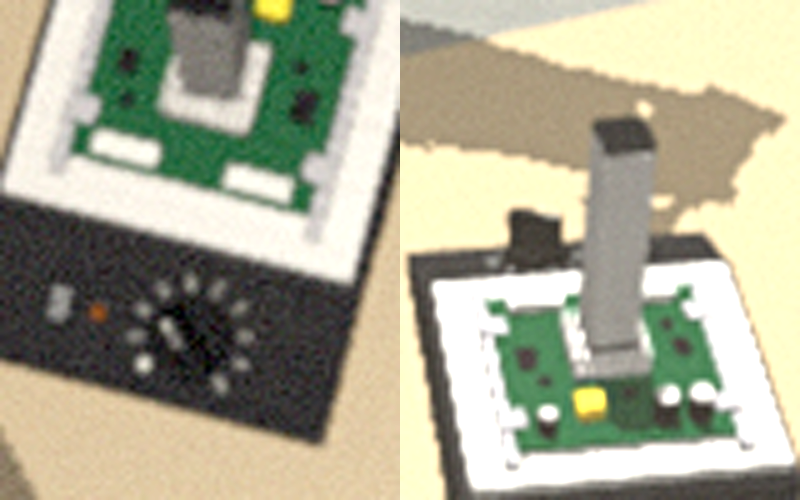

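Top crop: the pointer line runs from about (163,320) to (183,345), towards the third mark at (164,290). The tube still stands. I'll measure the pointer angle numerically on the plane of the bar's top.

Run:
```python
from h import *
im=np.mean([manip.camera("top")[0].astype(float) for _ in range(4)],0).min(2)
K,Rm,t=cam("top"); o=-Rm.T@t
x0,y0=256,157
def pl(uv,h):
    d=Rm.T@np.linalg.solve(K,[*uv,1]); A=base+h*nrm; P=o+d*(nrm@(A-o))/(nrm@d)-base; return np.array([P@up,P@ey])
w=im[y0+61:y0+72,x0+30:x0+39]; print(w.round().astype(int))
v,u=np.mgrid[y0+61:y0+72,x0+30:x0+39]; W=np.clip(w-np.percentile(w,60),0,None)
pts=np.array([pl(q,33) for q in zip(u.ravel(),v.ravel())]); k=W.ravel()
c=(pts*k[:,None]).sum(0)/k.sum(); S=np.cov(pts.T,aweights=k); ev,V=np.linalg.eigh(S); a=V[:,1]*np.sign(V[0,1])
print("centroid",c,"angle of centroid",np.rad2deg(np.arctan2(c[1],c[0])),"line angle",np.rad2deg(np.arctan2(a[1],a[0])),ev)
```

```text
[[ 45  30  16  13  14   6  11  18  18]
 [ 48  16  16  19  15   6  11  12  24]
 [ 27  18  38  45  25   8   4  14  16]
 [ 22  32  74  92  54  15   3   8  16]
 [ 17  39  83 102  72  31  10  17  18]
 [ 21  21  56  80  72  40  16  16   7]
 [ 12  19  29  50  70  64  38  10   5]
 [ 17  11  12  40  65  72  48  25  10]
 [ 15  19  18  29  48  59  45  24  13]
 [ 28  21   9  18  22  28  23  22  22]
 [ 54  14  18  16  13  14  18  24  18]]
centroid [8.07229222 9.43555261] angle of centroid 49.452391412403756 line angle 38.84286894045748 [11.71643223 36.21677542]
```

Run:
```python
from h import *
im1=np.mean([manip.camera("top")[0].astype(float) for _ in range(4)],0).min(2)
im0=cv2.imread("pics/top0.png").astype(float).min(2)
K,Rm,t=cam("top"); o=-Rm.T@t; A=base+33*nrm
def pl(uv):
    d=Rm.T@np.linalg.solve(K,[*uv,1]); P=o+d*(nrm@(A-o))/(nrm@d)-base; return np.array([P@up,P@ey])
v,u=np.mgrid[200:245,270:320]; pts=np.array([pl(q) for q in zip(u.ravel(),v.ravel())]); near=np.hypot(*pts.T)<20
for im in(im0,im1):
    k=np.clip(im[200:245,270:320].ravel()-35,0,None)*near; c=(pts*k[:,None]).sum(0)/k.sum(); V=np.linalg.eigh(np.cov(pts.T,aweights=k))[1][:,1]
    print(c,np.rad2deg(np.arctan2(c[1],c[0])),np.rad2deg(np.arctan2(V[1],V[0])))
```

```text
[-7.41336699 10.52891543] 125.1492221050937 101.10143418641067
[ 3.2276991  10.24121953] 72.5068446836644 166.5456860454879
```

Run:
```python
from h import *
K,Rm,t=cam("top"); o=-Rm.T@t; A=base+33*nrm
def pl(uv):
    d=Rm.T@np.linalg.solve(K,[*uv,1]); P=o+d*(nrm@(A-o))/(nrm@d)-base; return np.array([P@up,P@ey])
ims=[cv2.imread("pics/top0.png").astype(float).min(2),np.mean([manip.camera("top")[0].astype(float) for _ in range(3)],0).min(2)]
for im,(x,y) in zip(ims,[(286,229),(290,222)]):
    v,u=np.mgrid[y-5:y+6,x-5:x+6]; k=np.clip(im[y-5:y+6,x-5:x+6]-45,0,None)
    n,l=cv2.connectedComponents((k>0).astype(np.uint8)); lab=l[5-2:5+3,5-2:5+3]; i=np.bincount(lab[lab>0]).argmax(); k=k*(l==i)
    P=np.array([pl(q) for q in zip(u.ravel(),v.ravel())]); k=k.ravel(); c=(P*k[:,None]).sum(0)/k.sum(); V=np.linalg.eigh(np.cov(P.T,aweights=k))[1][:,1]
    print((k>0).sum(),c,np.rad2deg(np.arctan2(c[1],c[0])),np.rad2deg(np.arctan2(V[1],V[0])))
```

```text
27 [-9.6599518 14.5757654] 123.53405342836263 122.33535300947436
18 [8.52677648 9.0897099 ] 46.83025927708029 -136.10673059855026
```

```bash
python3 -c "
from cell import manip
print(manip.sign_off())"
```

```text
the job is handed in; nothing more can be done
None
```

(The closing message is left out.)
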